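Brush the dust out of an inclined lens barrel

ROBOT

A 6-joint arm with a two-finger parallel gripper is mounted at the origin on a cart in front of the work surface, level with it; the furniture and walls round the work are solid. World frame = base frame: x ahead of the robot, y to its left, z up, the work surface at z = 0. Lengths are in m, angles in rad, forces in N, time in s.
With the tool pointing down it reaches from about 0.35 to 0.85 m from the base axis. Payload 8.1 kg.
Tool frame: the origin (TCP) lies on the centre line of the jaws, within the pads' length; the fingertips stand 22 mm ahead of it and the grasp point (between the pads) lies 3 mm ahead of it; z points along the fingers, y is the line along which they close (so a half turn about z gives the same grasp; the last joint's range is limited). The gripper opens to 93 mm and grips with 3 to 60 N. Pads are 15 mm wide; open, the fingers measure 128 mm over their backs; the gripper's body (75 mm by 188 mm) begins 65 mm behind the grasp point.
Start: joints at [-1.371, 0.13, 1.488, -0, 1.523, -0.085], TCP at [0.169, -0.576, 0.241] pointing down, gripper open.
Joint ranges: [-2.96, 2.96], [-0.89, 2.26], [0.02, 2.5], [-1.34, 4.48], [0, 2.73], [-2.66, 2.66]. Speed limits (rad/s): [2.39, 2.39, 2.79, 3.14, 3.14, 3.14].

INTERFACE

Orientations are given as a rotation vector (axis times angle).
In Python, from plant import robot gives the robot as it stands.
- The arm moves only by the shell command python3 inch.py [FORCE], which reads ROWS from standard input. ROWS is a JSON list of rows, 1 to 20 of them, each written [opening, [dx, dy, dz], turn]: the finger opening in m, then dx, dy, dz in m, then a turn about the tool's z in rad; each row shifts and turns the commanded pose from where the row before left it, along the tool's axes as they then stand; what a row does not reach is not made up. A row lasts 1/10 s, in which the tool goes at most 0.05 m and 0.15 rad, less where a joint would pass 70% of its speed; a pose out of reach is approached as far as the arm can. The fingers move at their own pace and stop on an object; FORCE is the grip in N (left out, the last holds). Time passes only in rows, so rows that do not move let the fingers close. It prints the time, the measured TCP pose, the force, the opening and the grip force at its end. Input that does not fit is refused with a message, and nothing moves.
- robot.read_state(): the state, without advancing time (a new reading comes with each control period).
- robot.read_camera(name): name is "scene" or "side" or "wrist"; returns a dict with "image" (384x512x3 uint8, red, green, blue), "fx", "fy", "cx", "cy" (pixels), "R" (3x3) and "t" (3): a world point X has camera coordinates R X + t. Camera axes: x right, y down, z forward; pixel columns grow to the right and rows downward; lengths in m; the calibration is good to about 2 mm. A picture is of the moment at which its call begins. There is no depth.
- robot.close_job(): hands the job in; it is judged then, once.
The state is a dict: "t": time; "q": joint angles; "dq": joint speeds; "joint_torque": joint torques, N m; "tool_pos": TCP position; "orientation": TCP orientation; "force": force on the tool from outside, world axes, zero at the start; "wrist_torque": the same for the moment, N m; "opening": finger opening in m; "gripper_force": force on a finger pad.
Only numpy, scipy, OpenCV 4.12 (cv2) and the standard library are available. Lean on these libraries where they do the work, as an engineer would, in place of code of your own. Each camera call takes 0.05 s, during which the arm holds its last target. There are 200 camera calls.

TASK

The lens barrel held slanting in the clamp stand must be dusted before its front cell goes on. Swing its dust cover (the one with the red knob) fully open, take the long brush from its caddy and brush the bore with three full strokes: each time down until the springy tip gently meets the glass inside (its depth differs from barrel to barrel, so feel for it and do not crush the tip), and between strokes back up until the tip is within two centimetres of the mouth. Then stand the brush fully home in its caddy, swing the cover fully shut over the mouth again, and leave the other things on the bench where they are.

Things in the scene. Friction and masses are not known exactly. Their poses are not given: they have to be found in the camera images.
- stand: Silver-grey aluminium clamp stand that holds the barrel; fixed. Base plate 150 x 92 x 10 mm. Origin: on the bench under it; z up, the barrel leans to its -x. Beside the barrel rises the cover's pivot rod, parallel to the bore: at x = 0.048, y = 0 in the barrel's frame, with a hub 20 mm wide, up to z = 0.125.
- barrel: Black lens barrel, 51 mm outside, 115 mm long, open tube with a straight 40 mm bore, slanting 35 degrees from vertical, mouth up and towards the robot; fixed. Origin: centre of its closed lower end; z up along the bore axis, mouth at z = 0.115; x to the upslope side away from the robot. A fixed glass closes the bore at an unseen depth of 58 to 80 mm below the mouth.
- cover (a joint): Flat black dust cover, 57 mm across, 4 mm thick, that swings in the plane of the mouth about the pivot rod. 0 rad = shut (centred on the bore, at its stop); grows clockwise seen from above, the knob moving to the barrel's +y side; 1.75 = fully open, at its stop. Stays where it is left (friction 0.06 N m). Starts 0 to 0.2 rad ajar.
- cover_knob (a point): Red knob of the cover: a pin 13 mm in diameter, parallel to the bore, standing 36 mm up from the middle of the disc. This point is on its axis, 26 mm above the disc's face (10 mm below the knob's top), 48 mm from the pivot axis, at z = 0.147 in the barrel's frame. Shut, it lies on the bore axis.
- brush: Long straight brush, 185 mm, 80 g, standing handle up in its caddy. Origin: on its axis at the free end of the unpressed tip; z runs to the handle end. z 0 to 16 mm springy tip tuft (18 mm thick), to 62 mm off-white bristles (34 mm wide, solid core 24 mm), wire stem to 95, black guard disc 56 mm across 95 to 99, round wooden handle 18 mm thick 99 to 185.
- brush_tip (a point): The free end of the brush's tip tuft, on the brush axis; it moves with the tuft.
- tuft (a joint): How far the tip tuft is pressed into the brush, m: 0 free, 0.016 fully crushed; spring of 450 N/m along the brush. Between 0.002 and 0.013 (about 1 to 6 N) is a gentle touch.
- caddy: Heavy dark blue upright tube that holds the brush: 65 mm outside (foot 80 mm), 110 mm high, open at the top with a bore 44 mm in diameter; fixed. Origin: centre of its underside. The brush stands home with its guard disc flat on the rim: its origin is then 15 mm above the caddy's origin.
- lens_cell_a: Bystander: chromed lens cell, 34 mm in diameter, 20 mm high, standing on the bench; origin at the centre of its underside.
- lens_cell_b: Bystander: a second such lens cell, 34 mm in diameter, 20 mm high.
- loupe: Bystander: black eye loupe, 39 mm in diameter, 35 mm high; origin at the centre of its underside.
- dropper: Bystander: brown dropper bottle, 33 mm in diameter, 102 mm high; origin at the centre of its underside.

How it is judged:
On the way, in this order (a step that is already met when the one before it is completed fails the run):
1. the dust cover is swung well clear of the mouth (value of joint cover above 1.3 rad), for 0.2 s.
2. first stroke: the tip, down in the bore, is pressed 2 mm or more against the glass (x of brush_tip in the frame of barrel between -0.015 and 0.015 m and y of brush_tip in the frame of barrel between -0.015 and 0.015 m and z of brush_tip in the frame of barrel between 0.02 and 0.062 m and value of joint tuft above 0.002 m), for 0.05 s.
3. the tip is drawn back up to within 30 mm of the mouth (or further) (z of brush_tip in the frame of barrel above 0.085 m), for 0.05 s.
4. second stroke: the tip, down in the bore, is pressed 2 mm or more against the glass (all of step 2), for 0.05 s.
5. the tip is drawn back up to within 30 mm of the mouth (or further) (z of brush_tip in the frame of barrel above 0.085 m), for 0.05 s.
6. third stroke: the tip, down in the bore, is pressed 2 mm or more against the glass (all of step 4), for 0.05 s.
7. the brush stands home in its caddy, upright and let go (horizontal distance between brush and caddy below 0.012 m and z of brush in the frame of caddy between 0.011 and 0.019 m and angle between brush's own z axis and vertical below 0.105 rad and contact force between brush and the fingers below 0.05 N), for 0.2 s.
At the end, for the whole second after the job is handed in: Cover shut (below 0.06 rad); brush let go and at rest in its caddy, guard disc on the rim (within 4 mm in height, 12 mm of centre) and upright (within 6 degrees). Lens cells, loupe and dropper bottle still within 15 mm of their places (all of step 7 and value of joint cover below 0.06 rad and linear speed of brush below 0.02 m/s and contact force between brush and the arm below 0.05 N and distance of each of lens_cell_a, lens_cell_b, loupe, dropper from where it was at the start of the episode below 0.015 m); the robot touches nothing.
It fails at once if the brush's tip tuft is crushed (pressed in more than 13 mm, about 6 N) (value of joint tuft above 0.013 m).
It fails at once if a lens cell is moved more than 15 mm or tipped (distance of lens_cell_a from where it was at the start of the episode above 0.015 m or angle between lens_cell_a's own z axis and vertical above 0.35 rad).
It fails at once if a lens cell is moved more than 15 mm or tipped (distance of lens_cell_b from where it was at the start of the episode above 0.015 m or angle between lens_cell_b's own z axis and vertical above 0.35 rad).
It fails at once if the loupe is moved more than 15 mm or tipped (distance of loupe from where it was at the start of the episode above 0.015 m or angle between loupe's own z axis and vertical above 0.35 rad).
It fails at once if the dropper bottle is moved more than 15 mm or tipped (distance of dropper from where it was at the start of the episode above 0.015 m or angle between dropper's own z axis and vertical above 0.35 rad).
It also fails if it takes over 72 s, if anything falls off the work surface, if the arm or the gripper's body presses on something with over 40 N, if the wrist force passes 120 N, or if a joint passes its speed limit or range.

## Working session

There is one attempt and no reset: what is moved stays moved. The work goes in short steps, Python scripts to look and compute and a shell command to move; the robot and the scene stay as the last step left them, time stands still between calls to the robot, and variables do not carry over. Pictures are saved under pics/ and viewed, at most 10 in all, crops included, and the job is handed in when it is done.

```bash
ls; mkdir -p pics
python3 - <<'E'
from plant import robot
import cv2
for n in ("scene","side"):
    c=robot.read_camera(n); cv2.imwrite(f"pics/{n}0.png",cv2.resize(c["image"][:,:,::-1],(800,600),interpolation=cv2.INTER_CUBIC))
    print(n,c["fx"],c["fy"],c["cx"],c["cy"],c["R"],c["t"])
print(robot.read_state())
E
```

```text
inch.py
pics
plant.py
scene 406.27674677054455 406.27674677054455 255.37198550207992 193.61798322162252 [[-0.86290583 -0.50491127 -0.02140413]
 [-0.32920291  0.59374137 -0.734232  ]
 [ 0.38343053 -0.62652677 -0.67856115]] [0.26712466 0.42461771 0.54422667]
side 352.70516469866493 352.70516469866493 253.49618573577004 189.4426841353109 [[-0.92729767  0.37388719  0.01809419]
 [ 0.23992696  0.63076852 -0.73794724]
 [-0.28732226 -0.67995547 -0.6746158 ]] [0.57096491 0.14271578 0.84336738]
{'t': 0.1, 'q': array([-1.37142960e+00,  1.31093297e-01,  1.48915228e+00, -1.30787332e-05,
        1.52299488e+00, -8.53787320e-02]), 'dq': array([ 0.00124094, -0.00129085, -0.00183299, -0.00096368, -0.00160987,
        0.00046635]), 'joint_torque': array([ 1.30668468e-03, -5.61341929e+01, -4.93095767e+01,  7.71426922e-02,
        2.90175725e-02, -2.17341255e-05]), 'tool_pos': array([ 0.16848387, -0.57536987,  0.23969768]), 'orientation': array([-3.10817848e+00, -4.45535262e-01,  1.67839405e-04]), 'force': array([ 0.1626117 , -0.76876581, -0.43787335]), 'wrist_torque': array([ 0.00617806,  0.00989077, -0.00605367]), 'gripper_force': 0.0, 'opening': 0.09290538623741972}
```
View pics/scene0.png

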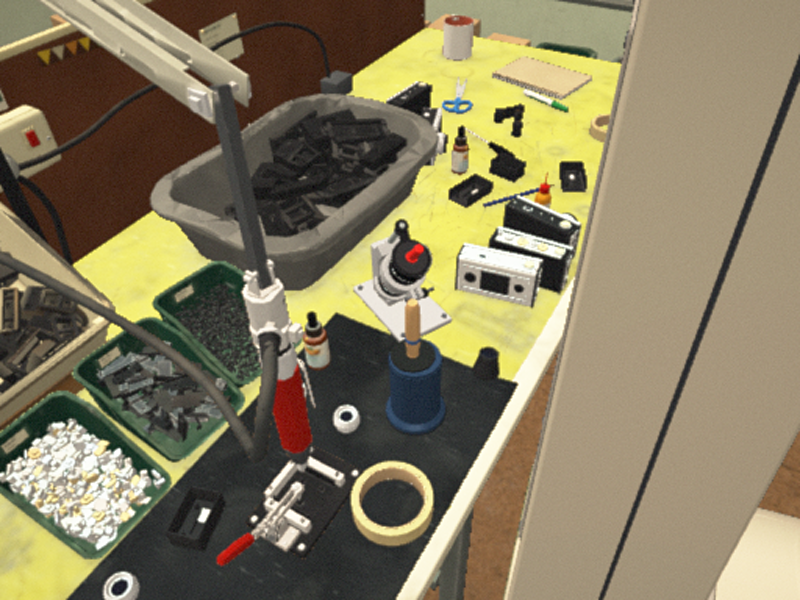

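View pics/side0.png

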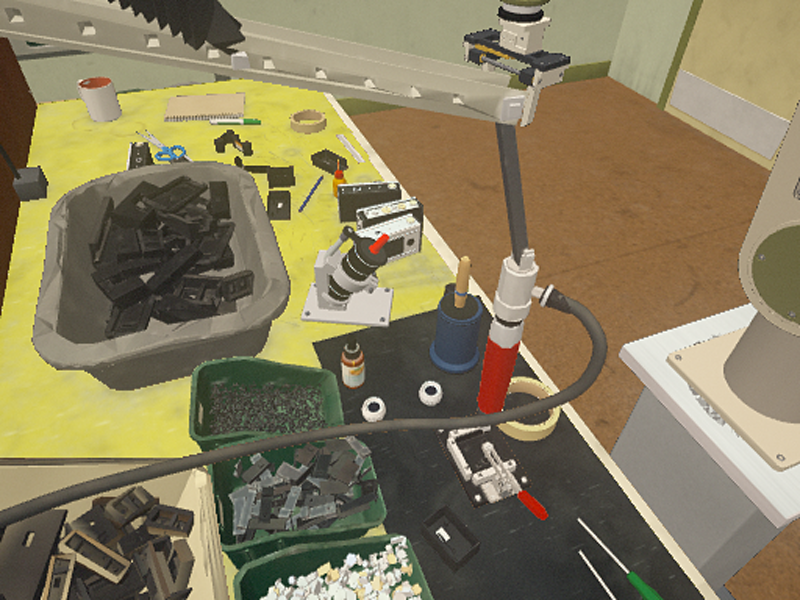

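The scene view shows the caddy at about (415,395) with its handle top at (411,303), the barrel and red knob at (412,255), the dropper at (316,340), a lens cell at (346,417) and the loupe at (487,363). The side view shows the handle top at (465,260), the knob at (380,243) and a hanging screwdriver at (500,340). I'll enlarge both.

Run:
```python
import cv2,numpy as np
from plant import robot
a=robot.read_camera("scene")["image"][:,:,::-1]; b=robot.read_camera("side")["image"][:,:,::-1]
# scene crop x 215-335,y135-285 ; side crop x190-320,y135-255
A=cv2.resize(a[135:285,210:340],None,fx=4,fy=4,interpolation=cv2.INTER_CUBIC)[:600,:]
B=cv2.resize(b[135:255,185:325],None,fx=5,fy=5,interpolation=cv2.INTER_CUBIC)
cv2.imwrite("pics/a1.png",A);cv2.imwrite("pics/b1.png",B)
```

View pics/a1.png

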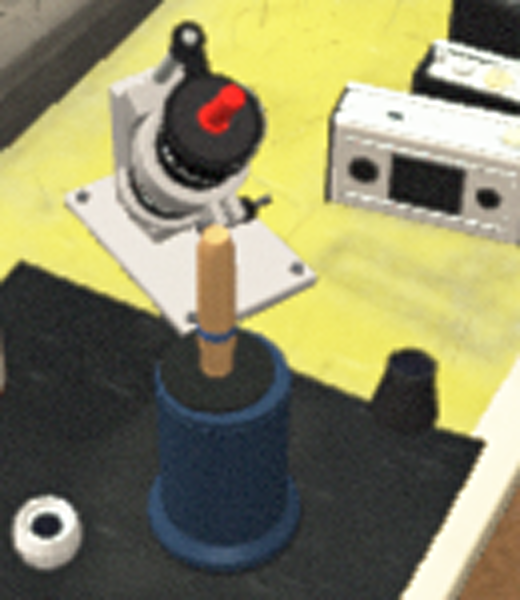

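View pics/b1.png

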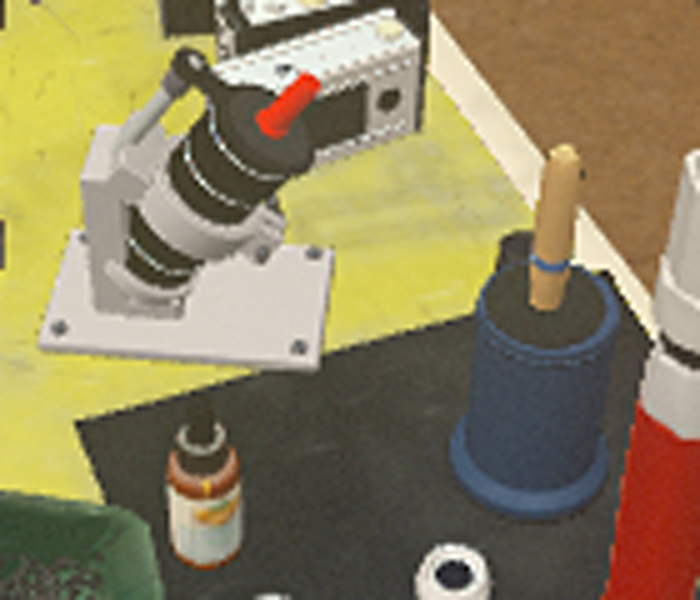

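The crops show these points:

| Point | Scene crop (px) | Side crop (px) |
|---|---|---|
| Knob top | (234,94) | (308,85) |
| Knob base | (212,123) | (272,128) |
| Pivot hub | (188,38) | (190,62) |
| Handle top | (215,234) | (565,152) |
| Handle base | (216,370) | (545,303) |

The plate corners are visible in both views.

```bash
cat > vis.py <<'E'
import numpy as np, json
from plant import robot
C={}
def cam(n):
    if n not in C: C[n]=robot.read_camera(n)
    return C[n]
def ray(n,u,v):
    c=cam(n);R=np.array(c["R"]);t=np.array(c["t"])
    return -R.T@t, R.T@np.array([(u-c["cx"])/c["fx"],(v-c["cy"])/c["fy"],1])
def plane(n,u,v,z):
    o,d=ray(n,u,v); return o+d*(z-o[2])/d[2]
def tri(*obs):
    A=np.zeros((3,3));b=np.zeros(3);L=[]
    for o in obs:
        p,d=ray(*o);d=d/np.linalg.norm(d);M=np.eye(3)-np.outer(d,d);A+=M;b+=M@p;L.append((p,M))
    X=np.linalg.solve(A,b);return X,[round(1000*np.linalg.norm(M@(X-p)),1) for p,M in L]
def proj(n,X):
    c=cam(n);x=np.array(c["R"])@X+np.array(c["t"]);return x[:2]/x[2]*c["fx"]+[c["cx"],c["cy"]]
def sc(u,v): return ("scene",(u+.5)/4-.5+210,(v+.5)/4-.5+135)
def sd(u,v): return ("side",(u+.5)/5-.5+185,(v+.5)/5-.5+135)
E
python3 - <<'E'
from vis import *
np.set_printoptions(precision=4,suppress=True)
for k,a,b in [("knobtop",(234,94),(308,85)),("knobbase",(212,123),(272,128)),("hub",(188,38),(190,62)),("handtop",(215,234),(565,152)),("handbase",(216,370),(545,303)),("rim",(223,371),(549,303))]:
    print(k,*tri(sc(*a),sd(*b)))
for n in("scene","side"): print(ray(n,256,192)[0])
for p in [(67,197),(187,330),(315,278)]: print("plate sc",plane(*sc(*p),.01))
for p in [(40,347),(320,366),(333,250),(75,232)]: print("plate sd",plane(*sd(*p),.01))
print("loupe",plane(*sc(403,417),0),"cell",plane(*sc(47,548),0), "dropper",plane(*sd(206,545),0))
f=1/1.5625
print("cell2",plane("side",374*f,416*f,0),plane("scene",120*f,595*f,0))
E
```

```text
knobtop [ 0.4898 -0.3675  0.162 ] [np.float64(0.7), np.float64(0.7)]
knobbase [ 0.5059 -0.3728  0.1347] [np.float64(1.0), np.float64(1.0)]
hub [ 0.5371 -0.4017  0.1622] [np.float64(1.2), np.float64(1.2)]
handtop [ 0.4248 -0.2337  0.2009] [np.float64(0.6), np.float64(0.6)]
handbase [ 0.4248 -0.2336  0.1129] [np.float64(0.9), np.float64(0.9)]
rim [ 0.4221 -0.2351  0.1114] [np.float64(0.3), np.float64(0.3)]
[0.1616 0.2237 0.6868]
[0.7375 0.27   0.6639]
plate sc [ 0.6264 -0.3969  0.01  ]
plate sc [ 0.5016 -0.3332  0.01  ]
plate sc [ 0.4566 -0.4075  0.01  ]
plate sd [ 0.6292 -0.3935  0.01  ]
plate sd [ 0.4974 -0.3281  0.01  ]
plate sd [ 0.4575 -0.41    0.01  ]
plate sd [ 0.5875 -0.4756  0.01  ]
loupe [ 0.3685 -0.342   0.    ] cell [ 0.4912 -0.1712  0.    ] dropper [ 0.5881 -0.2452  0.    ]
cell2 [ 0.5804 -0.1729  0.    ] [0.5782 0.1344 0.    ]
```

```bash
cat > fit.py <<'E'
from vis import *
from scipy.optimize import least_squares
def frame(yaw):
    h=np.array([np.cos(yaw),np.sin(yaw),0]);s,c=np.sin(np.radians(35)),np.cos(np.radians(35));z=np.array([0,0,1.])
    X=c*h+s*z;Z=-s*h+c*z;return np.array([X,np.cross(Z,X),Z]).T
def knob(th,z): return np.array([.048-.048*np.cos(th),.048*np.sin(th),z])
E
python3 - <<'E'
from fit import *
np.set_printoptions(precision=4,suppress=True)
f=1/1.5625
obs=[("kt",sc(234,94)),("kt",sd(308,85)),("kb",sc(212,123)),("kb",sd(272,128)),("hub",sc(188,38)),("hub",sd(190,62))]
plate={"l":(.075,.046),"f":(-.075,.046),"r":(-.075,-.046),"b":(.075,-.046)}
pobs=[("l",sc(67,197)),("f",sc(187,330)),("r",sc(315,278)),("l",sd(40,347)),("f",sd(320,366)),("r",sd(333,250)),("b",sd(75,232))]
def res(p):
    o=p[:3];yaw,th,sx,sy=p[3:];B=frame(yaw);h=np.array([np.cos(yaw),np.sin(yaw)]);n=np.array([-h[1],h[0]])
    L={"kt":knob(th,.157),"kb":knob(th,.121),"hub":np.array([.048,0,.125])};r=[]
    for k,ob in obs: r+=list(proj(ob[0],o+B@L[k])-ob[1:])
    for k,ob in pobs:
        a,b=plate[k];r+=list(proj(ob[0],np.r_[np.array([sx,sy])+a*h+b*n,.01])-ob[1:])
    r.append(((o[:2]-[sx,sy])@n)/.001)
    return np.array(r)
s=least_squares(res,[.55,-.40,.05,-.48,.15,.543,-.402],x_scale=.1)
print(s.x,np.round(s.fun,1)); o=s.x[:3];B=frame(s.x[3]);np.savez("b.npz",o=o,B=B,th=s.x[4])
print("knobpt",o+B@knob(s.x[4],.147),"mouth",o+B@[0,0,.115])
print("y_b",B[:,1],"h",np.cos(s.x[3]),np.sin(s.x[3]))
print("tool bottom",tri(("scene",296*f,450*f),("side",490*f,410*f)))
print("tool top",tri(("scene",265*f,272*f),("side",525*f,252*f)))
print("boom end",tri(("scene",225*f,90*f),("side",512*f,112*f)))
E
```

```text
[ 0.5649 -0.4147  0.0334 -0.4803  0.1625  0.543  -0.4033] [-0.   0.6  0.3 -0.2  0.2 -0.8 -0.9  0.3  0.  -0.4  0.7  0.5 -1.4 -0.6
  0.3  2.   0.9 -0.3 -1.  -0.8 -0.1  0.1  0.8 -0.1 -0.6 -0.6  0. ]
knobpt [ 0.4942 -0.3691  0.1541] mouth [ 0.5064 -0.3842  0.1276]
y_b [0.4621 0.8868 0.    ] h 0.8868426136335981 -0.46207161635782046
tool bottom (array([ 0.4695, -0.0576,  0.1053]), [np.float64(1.5), np.float64(1.5)])
tool top (array([ 0.4674, -0.0634,  0.3494]), [np.float64(1.9), np.float64(1.9)])
boom end (array([ 0.4939, -0.0857,  0.4861]), [np.float64(7.2), np.float64(7.2)])
```

```bash
echo '[[0.06, [0, 0, -0.01], 0.13], [0.06, [0, 0, 0], 0.13], [0.06, [0, 0, 0], 0.13], [0.06, [0, 0, 0], 0.13], [0.06, [0, 0, 0], 0.13], [0.06, [0, 0, 0], 0.115], [0.06, [0.02, -0.034, 0], 0], [0.06, [0.02, -0.034, 0], 0], [0.06, [0.02, -0.034, 0], 0], [0.06, [0.02, -0.034, 0], 0], [0.06, [0.02, -0.034, 0], 0], [0.06, [0.02, -0.034, 0], 0], [0.06, [0.02, -0.034, 0], 0], [0.06, [0.02, -0.034, 0], 0], [0.06, [0.02, -0.034, 0], 0], [0.06, [0.012, -0.028, 0], 0], [0.06, [0, 0, 0], 0], [0.06, [0, 0, 0], 0]]' | python3 inch.py 8
cat > rel.py <<'E'
import sys
from fit import *
from scipy.spatial.transform import Rotation as Ro
np.set_printoptions(precision=4,suppress=True)
b=np.load("b.npz");o,B=b["o"],b["B"]
def st():
    s=robot.read_state();R=Ro.from_rotvec(s["orientation"]).as_matrix();return s,R
def to(X):  # tool-axis shift to bring grasp point to world X
    s,R=st();g=s["tool_pos"]+R@[0,0,.003];return R.T@(np.array(X)-g)
E
python3 - <<'E'
from rel import *
s,R=st();print(R, s["tool_pos"],"to knob",to(o+B@knob(float(b["th"]),.147)),"yb in tool",R.T@B[:,1])
E
```

```text
t: 2.2
tool_pos: [0.4935, -0.3678, 0.2505]
orientation: [3.052, -0.744, -0.001]
force: [0.2, -0.9, -0.3]
opening: 0.06
gripper_force: 0.0
[[ 0.8877 -0.4604 -0.0005]
 [-0.4604 -0.8877 -0.0001]
 [-0.0004  0.0003 -1.    ]] [ 0.4935 -0.3678  0.2505] to knob [0.0012 0.0008 0.0933] yb in tool [ 0.0018 -1.     -0.0003]
```

```bash
echo '[[0.06, [0, 0, 0.025], 0], [0.06, [0, 0, 0.025], 0], [0.06, [0, 0, 0.025], 0], [0.06, [0, 0, 0.018], 0], [0.06, [0, 0, 0], 0], [0, [0, 0, 0], 0], [0, [0, 0, 0], 0], [0, [0, 0, 0], 0], [0, [0, 0, 0], 0], [0, [0, 0, 0], 0]]' | python3 inch.py 8
python3 - <<'E'
from rel import *
s,R=st();g=s["tool_pos"]+R@[0,0,.003];k=B.T@(g-o);print("grasp in barrel",k,np.arctan2(k[1],.048-k[0]))
# arc in tool axes from th0 to th
th0=.16;p=lambda t:o+B@knob(t,.147)
for a in np.arange(th0,1.8,.18): print(round(a,2),R.T@(p(min(a+.18,1.78))-p(a)))
E
```

```text
t: 3.2
tool_pos: [0.4934, -0.3685, 0.1583]
orientation: [3.051, -0.747, 0.001]
force: [-0.3, 0.3, 0.2]
opening: 0.0249
gripper_force: 0.0
grasp in barrel [0.0006 0.0079 0.1485] 0.1658908909891379
0.16 [ 0.0018 -0.0084 -0.0012]
0.34 [ 0.0029 -0.0078 -0.0021]
0.52 [ 0.0041 -0.0071 -0.0028]
0.7 [ 0.005  -0.0061 -0.0035]
0.88 [ 0.0058 -0.0049 -0.0041]
1.06 [ 0.0065 -0.0035 -0.0045]
1.24 [ 0.0069 -0.0021 -0.0048]
1.42 [ 0.0071 -0.0005 -0.0049]
1.6 [ 0.007   0.001  -0.0049]
1.78 [0. 0. 0.]
```

Keep closing until gripped, then carry the knob along the arc.

```bash
echo '[[0, [0, 0, 0], 0], [0, [0, 0, 0], 0], [0, [0, 0, 0], 0], [0, [0, 0, 0], 0], [0, [0, 0, 0], 0]]' | python3 inch.py 10; echo '[[0, [0.0018, -0.0084, -0.0012], 0], [0, [0.0029, -0.0078, -0.0021], 0], [0, [0.0041, -0.0071, -0.0028], 0], [0, [0.005, -0.0061, -0.0035], 0], [0, [0.0058, -0.0049, -0.0041], 0], [0, [0.0065, -0.0035, -0.0045], 0], [0, [0.0069, -0.0021, -0.0048], 0], [0, [0.0071, -0.0005, -0.0049], 0], [0, [0.007, 0.001, -0.0049], 0], [0, [0, 0, 0], 0], [0, [0, 0, 0], 0]]' | python3 inch.py
python3 - <<'E'
from rel import *
import cv2
s,R=st();g=s["tool_pos"]+R@[0,0,.003];k=B.T@(g-o);print("grasp in barrel",k,np.arctan2(k[1],.048-k[0]),np.hypot(k[1],.048-k[0]))
c=robot.read_camera("side")["image"][:,:,::-1]
cv2.imwrite("pics/c.png",cv2.resize(c[95:245,155:355],(800,600),interpolation=cv2.INTER_CUBIC))
E
```

```text
t: 3.7
tool_pos: [0.4933, -0.3684, 0.1579]
orientation: [3.051, -0.747, 0.0]
force: [-0.1, -1.2, 2.0]
opening: 0.0125
gripper_force: 10.0
t: 4.8
tool_pos: [0.5508, -0.3566, 0.1884]
orientation: [3.048, -0.749, -0.009]
force: [-9.8, -11.1, -5.3]
opening: 0.0124
gripper_force: 10.0
grasp in barrel [0.055  0.045  0.1471] 1.7242359158921237 0.045553658048102776
```

View pics/c.png

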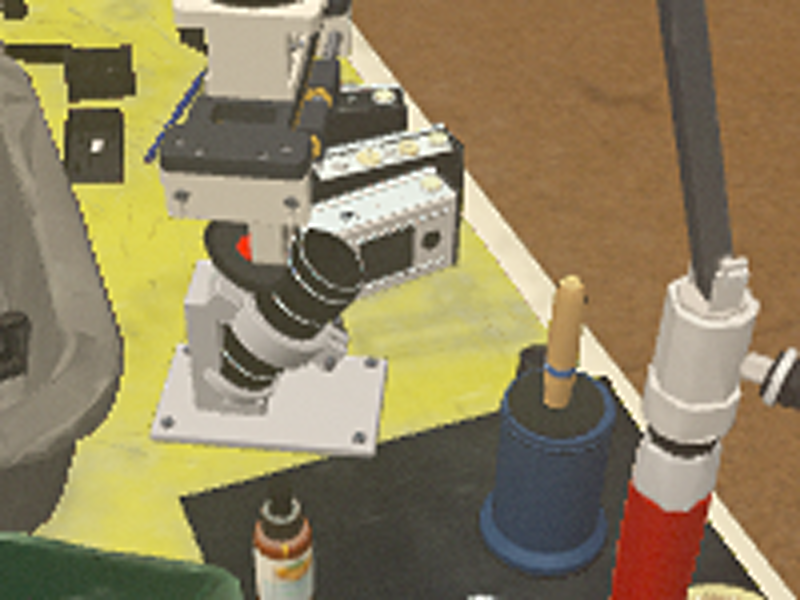

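The cover is open, with the knob at about (243,247) at its far side and the mouth clear at (330,258). Next I'll release it, rise and head for the brush.

```bash
echo '[[0, [0, 0.003, 0], 0], [0.05, [0, 0, 0], 0], [0.05, [0, 0, 0], 0], [0.05, [0, 0, 0], 0], [0.05, [0, 0, -0.02], 0], [0.05, [0, 0, -0.04], 0], [0.05, [0, 0, -0.03], 0], [0.05, [0, 0, 0], 0]]' | python3 inch.py
python3 - <<'E'
from rel import *
s,R=st();print("to brush grasp",to([.4248,-.2337,.170]))
E
```

```text
t: 5.65
tool_pos: [0.5543, -0.3589, 0.2877]
orientation: [3.048, -0.745, 0.016]
force: [1.1, 1.0, 0.6]
opening: 0.0499
gripper_force: 0.0
to brush grasp [-0.1739 -0.0515  0.1128]
```

```bash
echo '[[0.06, [-0.035, -0.01, 0], 0], [0.06, [-0.035, -0.01, 0], 0], [0.06, [-0.035, -0.01, 0], 0], [0.06, [-0.035, -0.01, 0], 0], [0.06, [-0.034, -0.011, 0], 0], [0.06, [0, 0, 0], 0], [0.06, [0, 0, 0.03], 0], [0.06, [0, 0, 0.03], 0], [0.06, [0, 0, 0.03], 0], [0.06, [0, 0, 0.022], 0], [0.06, [0, 0, 0], 0], [0.06, [0, 0, 0], 0]]' | python3 inch.py
python3 - <<'E'
from rel import *
import cv2
s,R=st();print("to brush grasp",to([.4248,-.2337,.170]),R)
c=robot.read_camera("scene")["image"][:,:,::-1]
cv2.imwrite("pics/d.png",cv2.resize(c[130:280,190:390],(800,600),interpolation=cv2.INTER_CUBIC))
E
```

```text
t: 6.85
tool_pos: [0.4213, -0.2322, 0.1687]
orientation: [-3.051, 0.747, 0.0]
force: [0.3, -0.1, 0.5]
opening: 0.0598
gripper_force: 0.0
to brush grasp [ 0.0038 -0.0003 -0.0043] [[ 0.887  -0.4618 -0.0002]
 [-0.4618 -0.887   0.0002]
 [-0.0003 -0.0001 -1.    ]]
```

View pics/d.png

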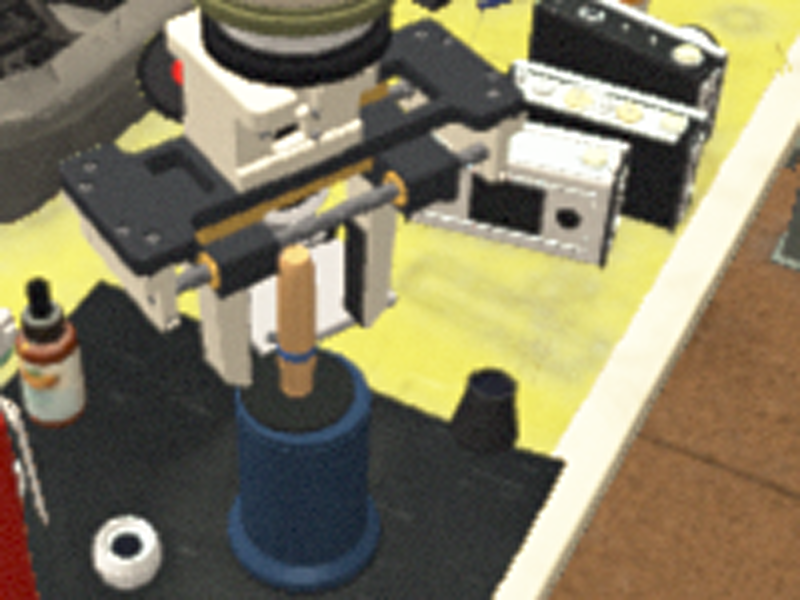

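The handle (295,255–390) stands between the two fingertips at (235,380) and (375,320). I'll close the fingers and lift.

```bash
echo '[[0.06, [0.003, 0, -0.004], 0], [0, [0, 0, 0], 0], [0, [0, 0, 0], 0], [0, [0, 0, 0], 0], [0, [0, 0, 0], 0], [0, [0, 0, 0], 0], [0, [0, 0, 0], 0], [0, [0, 0, 0], 0], [0, [0, 0, 0], 0], [0, [0, 0, 0], 0], [0, [0, 0, 0], 0]]' | python3 inch.py 6; echo '[[0, [0, 0, -0.02], 0], [0, [0, 0, -0.02], 0], [0, [0, 0, -0.02], 0], [0, [0, 0, -0.005], 0], [0, [0, 0, 0], 0], [0, [0, 0, 0], 0]]' | python3 inch.py
```

```text
t: 8.0
tool_pos: [0.4236, -0.2335, 0.1724]
orientation: [-3.051, 0.747, 0.0]
force: [0.1, -0.2, -0.8]
opening: 0.0178
gripper_force: 6.0
t: 8.6
tool_pos: [0.4233, -0.2333, 0.2363]
orientation: [-3.051, 0.747, 0.002]
force: [-0.2, 0.1, -0.2]
opening: 0.0179
gripper_force: 6.0
```

```bash
echo '[[0, [-0.008, 0, 0], 0], [0, [-0.011, 0, 0.0005], 0], [0, [-0.011, 0, 0.0015], 0], [0, [-0.0105, 0, 0.0025], 0], [0, [-0.0105, 0, 0.003], 0], [0, [-0.01, 0, 0.004], 0], [0, [-0.0095, 0, 0.005], 0], [0, [-0.0095, 0, 0.006], 0], [0, [0, 0, 0], 0], [0, [0, 0, 0], 0]]' | python3 inch.py
python3 - <<'E'
from rel import *
import cv2
a=robot.read_camera("scene")["image"][:,:,::-1];c=robot.read_camera("side")["image"][:,:,::-1]
A=cv2.resize(a[115:285,210:343],(400,511),interpolation=cv2.INTER_CUBIC)
D=cv2.resize(c[115:285,230:363],(400,511),interpolation=cv2.INTER_CUBIC)
cv2.imwrite("pics/e.png",np.hstack([A,D]))
E
```

```text
t: 9.6
tool_pos: [0.3524, -0.1964, 0.2146]
orientation: [-3.051, 0.747, 0.001]
force: [0.6, 0.2, -0.8]
opening: 0.0178
gripper_force: 6.0
```

View pics/e.png

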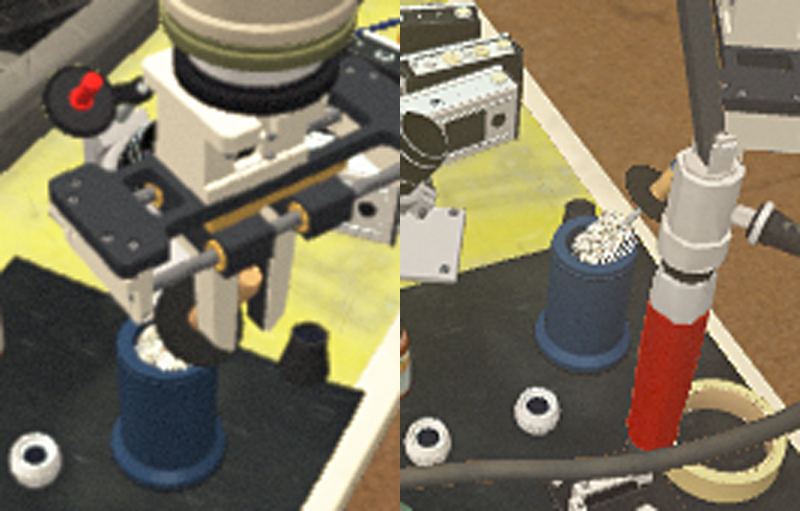

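The brush pivoted to roughly 35°, with its bristles showing at the rim: (160,350) in the left half and (605,235) in the right. The cover stays open. I'll grip firmly, raise the brush and move to the front of the barrel.

```bash
echo '[[0, [0, 0, 0], 0], [0, [0, 0, 0], 0], [0, [0, 0, 0], 0], [0, [0, 0, -0.015], 0], [0, [0, 0, -0.02], 0], [0, [0, 0, -0.025], 0], [0, [0, 0, -0.025], 0], [0, [0, 0, -0.025], 0], [0, [0, 0, 0], 0]]' | python3 inch.py 25
python3 - <<'E'
from rel import *
s,R=st();print(s["tool_pos"],"to pre",to(o+B@[0,-.002,.315]))
E
```

```text
t: 10.6
tool_pos: [0.354, -0.1975, 0.3299]
orientation: [3.049, -0.746, 0.011]
force: [0.4, -0.1, -0.3]
opening: 0.0174
gripper_force: 25.0
[ 0.354  -0.1975  0.3299] to pre [0.1064 0.0971 0.0364]
```

```bash
echo '[[0, [0, 0.019, 0], 0], [0, [0, 0.026, 0], 0], [0, [0, 0.026, 0], 0], [0, [0, 0.026, 0], 0], [0, [0.026, 0, 0], 0], [0, [0.028, 0, 0], 0], [0, [0.028, 0, 0], 0], [0, [0.024, 0, 0.016], 0], [0, [0, 0, 0.02], 0], [0, [0, 0, 0], 0], [0, [0, 0, 0], 0], [0, [0, 0, 0], 0]]' | python3 inch.py
python3 - <<'E'
from rel import *
import cv2
s,R=st();print(s["tool_pos"],"to pre",to(o+B@[0,-.002,.315]))
a=robot.read_camera("scene")["image"][:,:,::-1];c=robot.read_camera("side")["image"][:,:,::-1]
A=cv2.resize(a[95:215,210:310],(400,480),interpolation=cv2.INTER_CUBIC)
D=cv2.resize(c[95:215,200:300],(400,480),interpolation=cv2.INTER_CUBIC)
cv2.imwrite("pics/f.png",np.hstack([A,D]))
E
```

```text
t: 11.8
tool_pos: [0.4019, -0.3317, 0.2902]
orientation: [3.051, -0.747, 0.002]
force: [-0.4, -0.4, -0.8]
opening: 0.0174
gripper_force: 25.0
[ 0.4019 -0.3317  0.2902] to pre [ 0.0022  0.0002 -0.0042]
```

View pics/f.png

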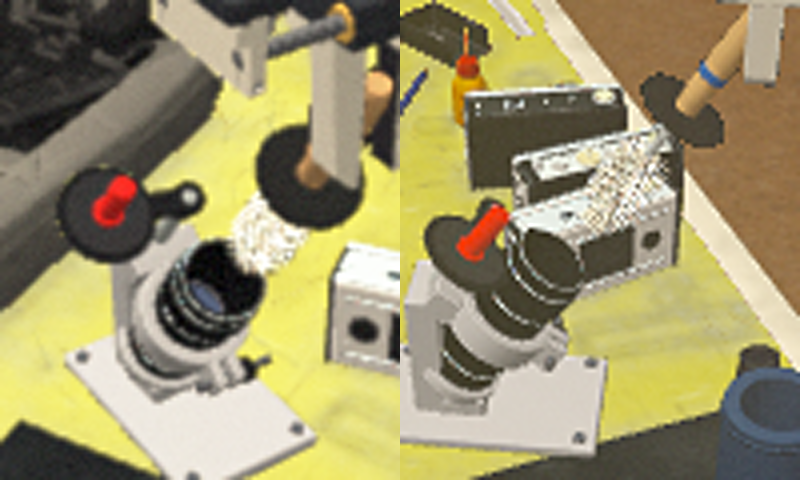

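Run:
```python
from rel import *
def S(u,v):return("scene",(u+.5)/4-.5+210,(v+.5)/4-.5+95)
def D(u,v):return("side",(u-400+.5)/4-.5+200,(v+.5)/4-.5+95)
g,e=tri(S(310,176),D(682,111));t,e2=tri(S(252,265),D(600,205))
s,R=st();gp=s["tool_pos"]+R@[0,0,.003]
print(g,e,t,e2)
d=gp-g;print("grip-guard dist",np.linalg.norm(d),"in barrel",B.T@d, "tilt deg in x-z",np.degrees(np.arctan2((B.T@d)[0],(B.T@d)[2])))
d=g-t;print("g-t",np.linalg.norm(d),B.T@d)
for n,x in(("grip",gp),("guard",g),("tip",t)):print(n,B.T@(x-o))
# mouth check: mouth ellipse centre clicked
m,e=tri(S(222,280),D(548,262));print("mouth",B.T@(m-o),e)
for n,u,v in(("scene",0,0),):
    q=proj("scene",o+B@[0,0,.115]);print((q-[210,95]+.5)*4-.5);q=proj("side",o+B@[0,0,.115]);print((q-[200,95]+.5)*4-.5+[400,0])
```

```text
[ 0.4388 -0.3502  0.2406] [np.float64(0.4), np.float64(0.4)] [ 0.4781 -0.3689  0.1668] [np.float64(6.2), np.float64(6.2)]
grip-guard dist 0.0620911993177647 in barrel [-0.0069 -0.0007  0.0617] tilt deg in x-z -6.414389680099624
g-t 0.08569226874990186 [ 0.0067 -0.0016  0.0854]
grip [-0.0041 -0.0018  0.3127]
guard [ 0.0028 -0.0011  0.251 ]
tip [-0.0039  0.0005  0.1656]
mouth [ 0.0007 -0.0014  0.1128] [np.float64(0.5), np.float64(0.5)]
[221.9602 279.629 ]
[550.8678 262.4624]
```

```bash
echo '[[0, [0.0086, 0, 0.0123], 0], [0, [0.0086, 0, 0.0123], 0], [0, [0.0086, 0, 0.0123], 0], [0, [0, 0, 0], 0], [0, [0, 0, 0], 0]]' | python3 inch.py
echo '[[0, [0.0057, 0, 0.0082], 0], [0, [0.0057, 0, 0.0082], 0], [0, [0, 0, 0], 0], [0, [0, 0, 0], 0]]' | python3 inch.py
python3 - <<'E'
from rel import *
import cv2
s,R=st();gp=s["tool_pos"]+R@[0,0,.003];print("grip",B.T@(gp-o),"F barrel",B.T@s["force"])
a=robot.read_camera("scene")["image"][:,:,::-1];c=robot.read_camera("side")["image"][:,:,::-1]
A=cv2.resize(a[95:215,210:310],(400,480),interpolation=cv2.INTER_CUBIC)
D=cv2.resize(c[95:215,200:300],(400,480),interpolation=cv2.INTER_CUBIC)
cv2.imwrite("pics/g.png",np.hstack([A,D]))
E
```

```text
t: 12.5
tool_pos: [0.4246, -0.3432, 0.2508]
orientation: [-3.05, 0.746, 0.003]
force: [-0.8, 0.2, -0.7]
opening: 0.0173
gripper_force: 25.0
t: 12.9
tool_pos: [0.4348, -0.3486, 0.2352]
orientation: [-3.051, 0.747, 0.001]
force: [-0.0, 0.8, -0.5]
opening: 0.0177
gripper_force: 25.0
grip [-0.0055 -0.0015  0.2466] F barrel [-0.5748  0.6685 -0.1878]
```

View pics/g.png

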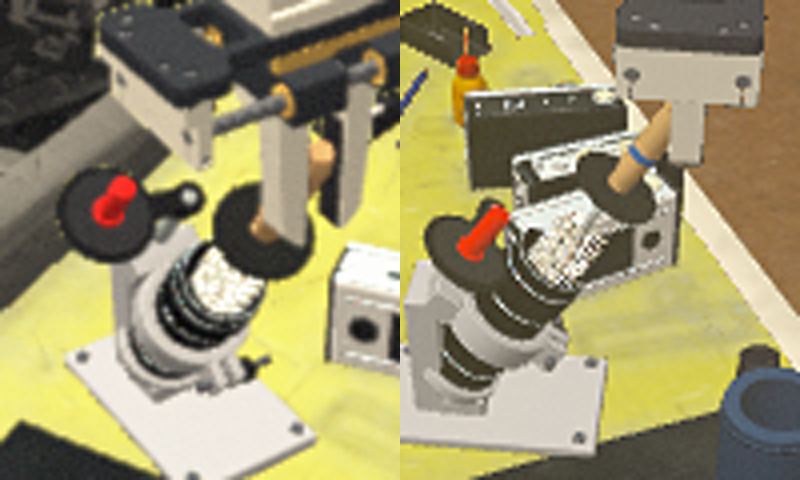

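The bristles enter the mouth centrally, at (228,280) in the left half against a mouth centre of (222,280). I'll continue and feel for the glass.

```bash
cat > f.py <<'E'
from rel import *
s,R=st();gp=s["tool_pos"]+R@[0,0,.003];print("grip",B.T@(gp-o),"F barrel",B.T@s["force"])
E
echo '[[0, [0.0057, 0, 0.0082], 0], [0, [0.0057, 0, 0.0082], 0], [0, [0.0029, 0, 0.0041], 0], [0, [0, 0, 0], 0], [0, [0, 0, 0], 0]]' | python3 inch.py >/dev/null; python3 f.py
echo '[[0, [0.0017, 0, 0.00245], 0], [0, [0, 0, 0], 0]]' | python3 inch.py >/dev/null; python3 f.py
echo '[[0, [0.0017, 0, 0.00245], 0], [0, [0, 0, 0], 0]]' | python3 inch.py >/dev/null; python3 f.py
```

```text
grip [-0.0055 -0.0015  0.2216] F barrel [-0.7937  0.2282  0.4322]
grip [-0.0051 -0.0016  0.2187] F barrel [-0.9691 -0.1589 -0.7973]
grip [-0.0052 -0.0016  0.2157] F barrel [-0.2747 -0.5514  0.1296]
```

```bash
echo '[[0, [0.0017, 0, 0.00245], 0], [0, [0, 0, 0], 0]]' | python3 inch.py >/dev/null; python3 f.py
echo '[[0, [0.0017, 0, 0.00245], 0], [0, [0, 0, 0], 0]]' | python3 inch.py >/dev/null; python3 f.py
echo '[[0, [0, 0, 0], 0]]' | python3 inch.py >/dev/null; python3 f.py
```

```text
grip [-0.0053 -0.0016  0.2127] F barrel [-0.41   -0.1453  0.7681]
grip [-0.0053 -0.0016  0.2098] F barrel [-0.8861 -1.2031  2.9537]
grip [-0.0052 -0.0016  0.2099] F barrel [-0.4323 -0.5463  1.9406]
```

```bash
echo '[[0, [0.0017, 0, 0.00245], 0], [0, [0, 0, 0], 0]]' | python3 inch.py >/dev/null; python3 f.py
echo '[[0, [0, 0, 0], 0]]' | python3 inch.py >/dev/null; python3 f.py
```

```text
grip [-0.0054 -0.0016  0.2068] F barrel [-0.9489 -0.7412  3.6439]
grip [-0.0052 -0.0016  0.207 ] F barrel [-1.0156 -0.0672  3.8068]
```

The glass is at about 0.2157 grip height. Tuft compression is now about 8.5 mm, and the force slope matches 450 N/m. I'll draw back and start the second stroke.

```bash
echo '[[0, [-0.0066, 0, -0.0094], 0], [0, [-0.0066, 0, -0.0094], 0], [0, [-0.0066, 0, -0.0094], 0], [0, [-0.0066, 0, -0.0094], 0], [0, [-0.0066, 0, -0.0094], 0], [0, [0, 0, 0], 0], [0, [0, 0, 0], 0]]' | python3 inch.py >/dev/null; python3 f.py
echo '[[0, [0.0066, 0, 0.0094], 0], [0, [0.0066, 0, 0.0094], 0], [0, [0.0066, 0, 0.0094], 0], [0, [0.0066, 0, 0.0094], 0], [0, [0.0032, 0, 0.0045], 0], [0, [0, 0, 0], 0], [0, [0, 0, 0], 0]]' | python3 inch.py >/dev/null; python3 f.py
echo '[[0, [0, 0, 0], 0]]' | python3 inch.py >/dev/null; python3 f.py
```

```text
grip [-0.0049 -0.0017  0.2647] F barrel [-1.0136  0.0199 -1.4522]
grip [-0.0053 -0.0015  0.213 ] F barrel [-1.9959 -0.2338  1.0907]
grip [-0.005  -0.0016  0.2133] F barrel [-1.3585  0.0391  0.0703]
```

```bash
echo '[[0, [0.0017, 0, 0.00245], 0], [0, [0.0017, 0, 0.00245], 0], [0, [0, 0, 0], 0]]' | python3 inch.py >/dev/null; python3 f.py
echo '[[0, [0, 0, 0], 0]]' | python3 inch.py >/dev/null; python3 f.py
```

```text
grip [-0.0055 -0.0016  0.2068] F barrel [-1.8482 -0.2848  3.6494]
grip [-0.0052 -0.0016  0.2071] F barrel [-0.9774  0.6596  3.9654]
```

Second stroke is as good as the first, so the third uses the same motion.

```bash
echo '[[0, [-0.0066, 0, -0.0094], 0], [0, [-0.0066, 0, -0.0094], 0], [0, [-0.0066, 0, -0.0094], 0], [0, [-0.0066, 0, -0.0094], 0], [0, [-0.0066, 0, -0.0094], 0], [0, [0, 0, 0], 0], [0, [0, 0, 0], 0]]' | python3 inch.py >/dev/null; python3 f.py
echo '[[0, [0.0066, 0, 0.0094], 0], [0, [0.0066, 0, 0.0094], 0], [0, [0.0066, 0, 0.0094], 0], [0, [0.0066, 0, 0.0094], 0], [0, [0.0032, 0, 0.0045], 0], [0, [0.0017, 0, 0.00245], 0], [0, [0.0017, 0, 0.00245], 0], [0, [0, 0, 0], 0], [0, [0, 0, 0], 0]]' | python3 inch.py >/dev/null; python3 f.py
echo '[[0, [0, 0, 0], 0]]' | python3 inch.py >/dev/null; python3 f.py
```

```text
grip [-0.0049 -0.0017  0.2647] F barrel [-0.9495  0.2103 -0.1584]
grip [-0.005  -0.0016  0.2073] F barrel [-1.317  -0.0262  4.3147]
grip [-0.005  -0.0016  0.2073] F barrel [-1.5499  0.8245  3.6571]
```

```bash
echo '[[0, [-0.0066, 0, -0.0094], 0], [0, [-0.0066, 0, -0.0094], 0], [0, [-0.0066, 0, -0.0094], 0], [0, [-0.0066, 0, -0.0094], 0], [0, [-0.0066, 0, -0.0094], 0], [0, [-0.0086, 0, -0.0123], 0], [0, [-0.0086, 0, -0.0123], 0], [0, [-0.0086, 0, -0.0123], 0], [0, [-0.0086, 0, -0.0123], 0], [0, [0, 0, -0.02], 0], [0, [0, 0, -0.02], 0], [0, [0, 0, 0], 0]]' | python3 inch.py; python3 f.py
python3 - <<'E'
from rel import *
h=np.array([B[1,1],-B[0,1],0]);c=np.array([.4245,-.2335,0])
print(to(c-.082*h+[0,0,.33]),np.array(c-.082*h))
E
```

```text
t: 19.5
tool_pos: [0.3959, -0.3289, 0.343]
orientation: [3.049, -0.747, 0.008]
force: [1.2, 0.1, -0.5]
opening: 0.0173
gripper_force: 25.0
grip [ 0.0206 -0.002   0.3599] F barrel [ 0.5957  0.6151 -1.0184]
[-0.1007 -0.0978  0.0093] [ 0.3518 -0.1956  0.    ]
```

```bash
echo '[[0, [-0.025, -0.0245, 0], 0], [0, [-0.025, -0.0245, 0], 0], [0, [-0.025, -0.0245, 0], 0], [0, [-0.0257, -0.0243, 0], 0], [0, [0, 0, 0.01], 0], [0, [0, 0, 0], 0], [0, [0, 0, 0.025], 0], [0, [0, 0, 0.025], 0], [0, [0, 0, 0.02], 0], [0, [0, 0, 0], 0]]' | python3 inch.py
python3 - <<'E'
from rel import *
h=np.array([B[1,1],-B[0,1],0]);c=np.array([.4245,-.2335,0])
print(to(c-.082*h+[0,0,.22]))
E
```

```text
t: 20.5
tool_pos: [0.3497, -0.1946, 0.2554]
orientation: [-3.049, 0.748, 0.01]
force: [0.9, -0.1, -0.8]
opening: 0.0175
gripper_force: 25.0
[ 0.0025 -0.      0.0324]
```

```bash
echo '[[0, [0.002, 0, 0.012], 0], [0, [0, 0, 0.012], 0], [0, [0, 0, 0.012], 0], [0, [0, 0, 0], 0]]' | python3 inch.py
echo '[[0, [0, 0, 0], 0], [0, [0, 0, 0], 0], [0, [0.011, 0, -0.003], 0], [0, [0.011, 0, -0.003], 0], [0, [0.011, 0, -0.002], 0], [0, [0.011, 0, -0.002], 0], [0, [0.011, 0, -0.001], 0], [0, [0, 0, 0], 0]]' | python3 inch.py 6
```

```text
t: 20.9
tool_pos: [0.3522, -0.1953, 0.2211]
orientation: [-3.05, 0.747, 0.004]
force: [-0.2, 0.8, -0.5]
opening: 0.0177
gripper_force: 25.0
t: 21.7
tool_pos: [0.4027, -0.2218, 0.2349]
orientation: [3.051, -0.747, 0.002]
force: [-0.3, -0.1, -1.2]
opening: 0.0177
gripper_force: 6.0
```

Run:
```python
from rel import *
import cv2
a=robot.read_camera("scene")["image"][:,:,::-1];c=robot.read_camera("side")["image"][:,:,::-1]
A=cv2.resize(a[115:285,210:343],(400,511),interpolation=cv2.INTER_CUBIC)
D=cv2.resize(c[115:285,230:363],(400,511),interpolation=cv2.INTER_CUBIC)
cv2.imwrite("pics/h.png",np.hstack([A,D]))
```

```text
(no output)
```

View pics/h.png

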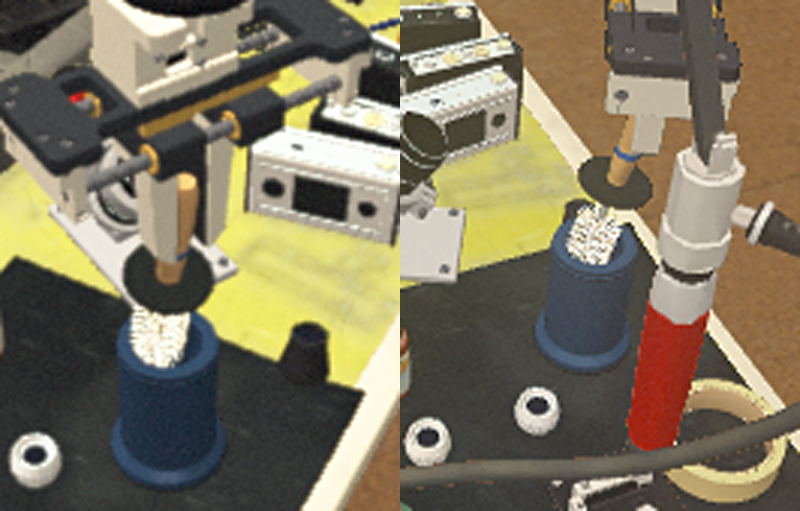

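The brush is nearly upright (about 15° of tilt left), with its bristles inside the caddy bore at (160,335). I'll finish straightening it and lower it.

```bash
echo '[[0, [0.011, 0, 0], 0], [0, [0.011, 0, 0], 0], [0, [0.009, 0, 0], 0], [0, [0, 0, 0.01], 0], [0, [0, 0, 0.01], 0], [0, [0, 0, 0.01], 0], [0, [0, 0, 0], 0]]' | python3 inch.py
echo '[[0, [-0.003, 0, 0.008], 0], [0, [-0.003, 0, 0.008], 0], [0, [0, 0, 0.006], 0], [0, [0, 0, 0], 0]]' | python3 inch.py
python3 - <<'E'
from rel import *
print(to([.4245,-.2335,.1694]))
E
```

```text
t: 22.5
tool_pos: [0.4279, -0.2346, 0.2015]
orientation: [-3.05, 0.747, 0.006]
force: [0.1, 0.2, -1.4]
opening: 0.0179
gripper_force: 6.0
t: 22.9
tool_pos: [0.4233, -0.2324, 0.1809]
orientation: [-3.051, 0.747, 0.002]
force: [0.4, 0.1, -1.4]
opening: 0.0181
gripper_force: 6.0
[0.0016 0.0004 0.0085]
```

```bash
echo '[[0, [0, 0, 0.0025], 0], [0, [0, 0, 0.0025], 0], [0, [0, 0, 0], 0]]' | python3 inch.py|sed -n '1,4p'
echo '[[0, [0, 0, 0.0025], 0], [0, [0, 0, 0], 0]]' | python3 inch.py|sed -n '1,4p'
echo '[[0.03, [0, 0, 0], 0], [0.05, [0, 0, 0], 0], [0.06, [0, 0, 0], 0], [0.06, [0, 0, 0], 0], [0.06, [0, 0, 0], 0], [0.06, [0, 0, -0.02], 0], [0.06, [0, 0, -0.03], 0], [0.06, [0, 0, -0.035], 0], [0.06, [0, 0, -0.035], 0], [0.06, [0, 0, 0], 0]]' | python3 inch.py
python3 - <<'E'
from rel import *
print("to knob above",to(o+B@(knob(1.72,.147)+[0,-.002,0])))
E
```

```text
t: 23.2
tool_pos: [0.4239, -0.2328, 0.1769]
orientation: [-3.051, 0.747, 0.0]
force: [-0.6, -0.5, -1.4]
t: 23.4
tool_pos: [0.4239, -0.2328, 0.1743]
orientation: [-3.051, 0.747, 0.0]
force: [-0.3, 0.2, -0.6]
t: 24.4
tool_pos: [0.4259, -0.2341, 0.3006]
orientation: [3.048, -0.746, 0.014]
force: [-0.1, 0.3, 0.2]
opening: 0.0602
gripper_force: 0.0
to knob above [0.1665 0.0504 0.1138]
```

```bash
echo '[[0.06, [0.034, 0.01, 0], 0], [0.06, [0.034, 0.01, 0], 0], [0.06, [0.034, 0.01, 0], 0], [0.06, [0.034, 0.01, 0], 0], [0.06, [0.0305, 0.0104, 0], 0], [0.06, [0, 0, 0], 0], [0.06, [0, 0, 0], 0]]' | python3 inch.py
python3 - <<'E'
from rel import *
import cv2
print("to knob",to(o+B@(knob(1.72,.147)+[0,-.001,0])))
a=robot.read_camera("scene")["image"][:,:,::-1]; b=robot.read_camera("side")["image"][:,:,::-1]
for n,i,ref,f,(x,y),(x0,x1,y0,y1) in(("sc",a,"a1",4,(210,135),(245,285,190,285)),("sd",b,"b1",5,(185,135),(275,310,162,240))):
    r=cv2.imread(f"pics/{ref}.png");r=cv2.resize(r,(r.shape[1]//f,r.shape[0]//f),interpolation=cv2.INTER_AREA)
    A=i[y0:y1,x0:x1].astype(np.float32);P=r[y0-y:y1-y,x0-x:x1-x].astype(np.float32)
    d=np.abs(A-P).max(2);print(n,"diff>40:",(d>40).sum(),"mean",d.mean())
    # shift of handle patch
    hx=(255,273,190,230) if n=="sc" else (288,304,162,198)
    T=r[hx[2]-y:hx[3]-y,hx[0]-x:hx[1]-x];W=np.ascontiguousarray(i[hx[2]-6:hx[3]+6,hx[0]-6:hx[1]+6])
    print(cv2.minMaxLoc(cv2.matchTemplate(W,T,cv2.TM_CCOEFF_NORMED)))
E
```

```text
t: 25.1
tool_pos: [0.5481, -0.3544, 0.2926]
orientation: [-3.05, 0.747, 0.004]
force: [0.2, 1.5, 0.0]
opening: 0.0602
gripper_force: 0.0
to knob [ 0.004  -0.0007  0.1042]
sc diff>40: 100 mean 7.405263
(0.20599539577960968, 0.9698699116706848, (12, 0), (5, 6))
sd diff>40: 52 mean 5.824542
(-0.19330361485481262, 0.9451785683631897, (11, 0), (6, 6))
```

The handle patch matches its starting picture within a pixel in both views, so the brush is home. Next I'll grasp the knob and swing the cover shut.

```bash
echo '[[0.06, [0.004, 0, 0.026], 0], [0.06, [0, 0, 0.026], 0], [0.06, [0, 0, 0.026], 0], [0.06, [0, 0, 0.024], 0], [0.06, [0, 0, 0], 0], [0, [0, 0, 0], 0], [0, [0, 0, 0], 0], [0, [0, 0, 0], 0], [0, [0, 0, 0], 0], [0, [0, 0, 0], 0], [0, [0, 0, 0], 0], [0, [0, 0, 0], 0], [0, [0, 0, 0], 0], [0, [0, 0, 0], 0], [0, [0, 0, 0], 0]]' | python3 inch.py 10
python3 - <<'E'
from rel import *
s,R=st();g=s["tool_pos"]+R@[0,0,.003];k=B.T@(g-o);print(k)
for py in(-.0025,0):
    v=k[:2]-[.048,py];print(np.hypot(*v),np.arctan2(v[1],-v[0]))
p=lambda t:B@knob(t,.147)
ths=np.linspace(1.72,-.04,11)
for a,c in zip(ths,ths[1:]): print(R.T@(p(c)-p(a)))
E
```

```text
t: 26.7
tool_pos: [0.5514, -0.3571, 0.1926]
orientation: [3.05, -0.748, -0.001]
force: [-2.6, -3.8, 0.9]
opening: 0.0121
gripper_force: 10.0
[0.058  0.0449 0.1501]
0.04841996498300675 1.778750201059276
0.04597672375648143 1.7899766766879217
[-0.0069 -0.0005  0.0048]
[-0.0069  0.001   0.0048]
[-0.0066  0.0024  0.0046]
[-0.0062  0.0038  0.0043]
[-0.0055  0.0051  0.0039]
[-0.0047  0.0062  0.0033]
[-0.0038  0.0071  0.0026]
[-0.0027  0.0078  0.0019]
[-0.0015  0.0082  0.0011]
[-0.0003  0.0084  0.0002]
```

```bash
echo '[[0, [-0.0069, -0.0005, 0.0048], 0], [0, [-0.0069, 0.001, 0.0048], 0], [0, [-0.0066, 0.0024, 0.0046], 0], [0, [-0.0062, 0.0038, 0.0043], 0], [0, [-0.0055, 0.0051, 0.0039], 0], [0, [-0.0047, 0.0062, 0.0033], 0], [0, [-0.0038, 0.0071, 0.0026], 0], [0, [-0.0027, 0.0078, 0.0019], 0], [0, [-0.0015, 0.0082, 0.0011], 0], [0, [-0.0003, 0.0084, 0.0002], 0], [0, [0, 0, 0], 0]]' | python3 inch.py; python3 f.py
```

```text
t: 27.8
tool_pos: [0.4865, -0.3771, 0.158]
orientation: [-3.047, 0.746, 0.01]
force: [-4.0, 4.6, -4.1]
opening: 0.0126
gripper_force: 10.0
grip [-0.0015 -0.0029  0.1495] F barrel [-7.0026  2.2135 -0.0961]
```

```bash
echo '[[0, [0, 0.002, 0], 0], [0, [0, 0, 0], 0]]' | python3 inch.py >/dev/null; python3 f.py;  echo '[[0, [0, 0.003, 0], 0], [0, [0, 0, 0], 0], [0, [0, 0, 0], 0]]' | python3 inch.py>/dev/null; python3 f.py
```

```text
grip [-0.0016 -0.0031  0.1495] F barrel [-6.1371  9.3276  0.5233]
grip [-0.0016 -0.0034  0.1494] F barrel [-5.1154 18.758   2.2938]
```

It's hard on the stop. I'll relax, release and retreat.

```bash
echo '[[0, [0, -0.004, 0], 0], [0, [0, 0, 0], 0], [0.05, [0, 0, 0], 0], [0.05, [0, 0, 0], 0], [0.05, [0, 0, 0], 0], [0.05, [0, 0, 0], 0], [0.05, [0, 0, -0.02], 0], [0.05, [0, 0, -0.03], 0], [0.05, [0, 0, -0.03], 0], [0.05, [0, 0, -0.03], 0], [0.05, [-0.02, 0.03, -0.01], 0], [0.05, [-0.02, 0.035, 0], 0], [0.05, [-0.02, 0.04, 0], 0], [0.05, [-0.02, 0.04, 0], 0], [0.05, [0, 0.03, 0], 0], [0.05, [0, 0, 0], 0], [0.05, [0, 0, 0], 0]]' | python3 inch.py
python3 - <<'E'
from rel import *
import cv2
a=robot.read_camera("scene")["image"]; b=robot.read_camera("side")["image"]
P=[]
for n,i,(x0,x1,y0,y1) in(("scene",a,(240,290,140,180)),("side",b,(220,270,140,175))):
    w=i[y0:y1,x0:x1].astype(int);m=(w[...,0]>170)&(w[...,1]<80)&(w[...,2]<80);v,u=np.nonzero(m);P.append((n,u.mean()+x0,v.mean()+y0));print(m.sum())
X,e=tri(*P);k=B.T@(X-o);print(k,e,"theta",np.arctan2(k[1]+.0025,.048-k[0]))
for t in(0,.06):print([np.round(proj(q[0],o+B@(knob(t,.139)+[0,-.0025,0]))-q[1:],1) for q in P])
E
```

```text
t: 30.0
tool_pos: [0.3364, -0.4988, 0.2811]
orientation: [-3.051, 0.75, -0.0]
force: [0.3, 0.2, 0.4]
opening: 0.0498
gripper_force: 0.0
68
61
[ 0.0012 -0.0006  0.1393] [np.float64(0.4), np.float64(0.4)] theta 0.04071663715926977
[array([1. , 0.1]), array([0.5, 0. ])]
[array([-0.1,  0.5]), array([0.3, 0.7])]
```

```bash
echo '[[0.05, [0, 0, 0], 0], [0.05, [0, 0, 0], 0]]' | python3 inch.py | head -2; python3 -c "
from plant import robot
print(robot.close_job())"
```

```text
t: 30.4
tool_pos: [0.3374, -0.4979, 0.2812]
the job is handed in; nothing more can be done
None
```

I handed the job in at about 30 s: the cover was opened, three gentle strokes were felt against the glass, the brush is back home in its caddy, and the cover was pushed to its shut stop. The judge's verdict wasn't shown, and I didn't check the other bench items after the run.

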